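# Plug the moisture trap into the airbrush outlet

### The arm

A 6-joint arm with a two-finger parallel gripper is mounted at the origin on the work surface. World frame = base frame: x ahead of the robot, y to its left, z up, the work surface at z = 0. Lengths are in m, angles in rad, forces in N, time in s.
With the tool pointing down it reaches from about 0.375 to 0.975 m from the base axis. Payload 3.8 kg.
Tool frame: the origin (TCP) lies where the fingers leave the gripper's body, on its centre line; the fingertips stand 73 mm ahead of it and the grasp point (between the pads) lies 54 mm ahead of it; z points along the fingers, y is the line along which they close (so a half turn about z gives the same grasp; the last joint's range is limited). The gripper opens to 85 mm and grips with 20 to 120 N. Pads are 22 mm wide; open, the fingers measure 114 mm over their backs; the gripper's body (76 mm by 85 mm) begins 54 mm behind the grasp point. The pads swing forward as they close: fully open they stand 13 mm farther back than shut.
Start: joints at [-1.301, 0.264, 1.604, -0, 1.274, -0.037], TCP at [0.204, -0.643, 0.304] pointing down, gripper open.
Joint ranges: [-2.63, 2.63], [-0.94, 2.18], [0.31, 2.57], [-1.31, 4.45], [0, 2.66], [-2.55, 2.55]. Speed limits (rad/s): [2.57, 2.57, 3.14, 3.14, 3.14, 3.14].

### API

Orientations are given as a rotation vector (axis times angle).
In Python, from workcell import read_state, viewer, bot gives the robot as it stands.
- The arm moves only by the tool jog_arm, never from a script. Its argument "increments" is a list that holds one entry, the list of rows, each a list of 7 numbers: the shift along the tool's x, y, z in units of 30 mm (1.0 is 30 mm), then the turn, a rotation vector about the tool's x, y, z in units of 6 degrees (1.0 is 6 degrees), then the opening, from -1 (shut) to 1 (fully open). A call has exactly 5 rows; each row shifts and turns the commanded pose from where the row before left it, along the tool's axes as they then stand; what a row does not reach is not made up. A row lasts 1/12 s, in which the tool goes at most 41.7 mm and 7.16 degrees, less where a joint would pass 70% of its speed; a pose out of reach is approached as far as the arm can. A call is refused whole if a number of a shift passes 1 or a number of a turn 1, either way. A call with a gripper value outside its range is refused whole. The fingers move at their own pace and stop on an object; "force" is the grip in N (left out, the last holds). Time passes only in rows, so rows that do not move let the fingers close, or fill a call up. It gives the time, the measured TCP pose, the force, the opening and the grip force at its end, in the units of the state.
- read_state(): the state, without advancing time (a new reading comes with each control period).
- viewer.read_camera(name): name is "side" or "top"; returns (picture, depth): 400x640x3 uint8, blue, green, red; 400x640 float32, m along the optical axis (not along the pixel's ray), 0 where there is no reading.
- viewer.camera_params(name): a dict with "fx", "fy", "cx", "cy" (pixels), "R" (3x3) and "t" (3): a world point X has camera coordinates R X + t. Camera axes: x right, y down, z forward; pixel columns grow to the right and rows downward; lengths in m; the calibration is good to about 2 mm. A picture is of the moment at which its call begins. camera_params takes no time and is no camera call.
- bot.finish_job(): hands the job in; it is judged then, once.
The state is a dict: "time": time; "q": joint angles; "joint_vel": joint speeds; "joint_torque": joint torques, N m; "tool_pos": TCP position; "tcp_rot": TCP orientation; "wrist_force": force on the tool from outside, world axes, zero at the start; "torque": the same for the moment, N m; "width": opening from 0.0 (shut) to 1.0 (fully open); "grip_force": force on a finger pad.
Only numpy, scipy, OpenCV 4.12 (cv2) and the standard library are available. Lean on these libraries where they do the work, as an engineer would, in place of code of your own. Each camera call takes 0.05 s, during which the arm holds its last target. There are 200 camera calls.

### The job

Lift the moisture trap out of its wooden stand and plug its steel tube into the push-in fitting on top of the air outlet: push it straight in, past the grip, until it is fully home with the valve at the bottom pressed open, without ramming it (the valve stands about 20 N). Let go so that it stands upright, held by the fitting, and leave the paints, cup and palette where they are.

Things in the scene. Friction and masses are not known exactly. Their poses are not given: they have to be found in the camera images.
- trap_head (a point): centre of the trap's head, to be grasped: upright cylinder 34 mm across, 55 mm high, aluminium ends, clear middle; z up along its axis. Below the head, on the same axis, a rigid steel tube 12 mm across and 78 mm long; the tube's lower end is 105.5 mm below this point. About 0.12 kg. At the start the tube hangs in the stand's hole and the head rests on the stand.
- trap_tip (a point): centre of the lower end of the trap's tube; z up along the tube. The last 5 mm are tapered from 12 to 8 mm in diameter.
- stand: fixed plywood stand 80 x 80 mm, 90 mm high, with one upright 15 mm hole in the middle of its top; origin at the centre of its underside, z up.
- outlet: fixed air outlet: grey foot 100 x 80 x 12 mm, aluminium block 44 x 44 mm in its middle, 85 mm high, a gauge on its -x side; origin at the centre of the underside, z up. In the middle of its top is the push-in fitting: about 22 mm below the mouth four spring jaws grip the tube; they let it slide down against about 2 to 8 N and bite when it is pulled back.
- mouth (a point): centre of the fitting's mouth, at the top of its black ring (27 mm outside, 18 mm inside, standing 5 mm above the block), 90 mm above the table; z up. Below the ring the bore is 13.2 mm wide with a 2 mm chamfer. The valve's face lies at a depth that cannot be seen and differs each time: 38 to 56 mm below the mouth.
- valve (a joint): how far the tube's end has pressed down the spring valve at the bottom of the fitting, in m: 0 closed, 0.004 fully open at its solid stop. Its spring takes 2 N to start, 3.6 N to open fully. Fully home is the valve at its stop, felt as a steep rise in force; the tube's end is then 42 to 60 mm below the mouth.
- paint_a: bystander: paint bottle 27 mm in diameter, 70 mm high; origin at the centre of its underside.
- paint_b: bystander: another paint bottle of the same size; origin at the centre of its underside.
- rinse_cup: bystander: white cup 70 mm wide, 75 mm high; origin at the centre of its underside.
- palette: bystander: white mixing palette 110 x 80 x 15 mm; origin at the centre of its underside.
There are look-alikes about, which are no part of the job. Of the things that look like the part that bears trap_head, the smallest one is meant. Leave any purple look-alike of the outlet alone.

How it is judged:
On the way, in this order (a step that is already met when the one before it is completed fails the run):
1. the trap is lifted out of the stand, its tube's end higher than the stand (height (world z) of trap_tip above 0.092 m), for 0.1 s.
2. the tube has entered the fitting's grip (z of trap_tip in the frame of mouth below -0.027 m and horizontal distance between trap_tip and mouth below 0.004 m), for 0.1 s.
3. the tube is fully home, the valve at its stop (value of joint valve above 0.0036 m), for 0.2 s.
At the end, for the whole second after the job is handed in: the trap stands in the fitting, upright within 5 degrees, its tube's end within 4 mm of the fitting's axis and still pressing the valve open by more than 2 mm (value of joint valve above 0.002 m and horizontal distance between trap_tip and mouth below 0.004 m and angle between trap_head's own z axis and vertical below 0.09 rad); the robot touches nothing.
It fails at once if the tube presses the valve with more than 25 N (contact force between trap and valve above 25 N).
It fails at once if paint bottle, cup or palette moved by more than 20 mm (distance of any of paint_a, paint_b, rinse_cup, palette from where it was at the start of the episode above 0.02 m).
It also fails if it takes over 58 s, if anything falls off the work surface, if the arm or the gripper's body presses on something with over 40 N, if the wrist force passes 120 N, or if a joint passes its speed limit or range.

## Working session

There is one attempt and no reset: what is moved stays moved. The work goes in short steps, Python scripts to look and compute and a tool call to move; the robot and the scene stay as the last step left them, time stands still between calls to the robot, and variables do not carry over. Pictures are saved under pics/ and viewed, at most 10 in all, crops included, and the job is handed in when it is done.

Besides the shell and the picture viewer there is one more tool, called after ">>>" as name(argument=value, ...) on one line, values as JSON. jog_arm: Moves the arm, as the interface text tells. Its arguments: {"type":"object","properties":{"increments":{"type":"array","items":{"type":"array","items":{"type":"array","items":{"type":"number"}}}},"force":{"type":"number"}},"required":["increments"]}

```bash
mkdir -p pics; python3 - <<'E'
from workcell import read_state, viewer, bot
import cv2,numpy as np
for n in("top","side"):
    p,d=viewer.read_camera(n); cv2.imwrite(f"pics/{n}0.png",p); np.save(f"{n}0.npy",d)
    print(n,viewer.camera_params(n))
print(read_state())
E
```

```text
top {'fx': 501.42966416480374, 'fy': 501.42966416480374, 'cx': 315.30965420719923, 'cy': 196.86490181326468, 'R': array([[-0.00532141, -0.99998043, -0.00328971],
       [-0.9804704 ,  0.00586429, -0.19657926],
       [ 0.1965947 ,  0.00217938, -0.98048242]]), 't': array([0.00265758, 0.58172753, 1.20129408])}
side {'fx': 377.4650072816973, 'fy': 377.4650072816973, 'cx': 323.80995988873264, 'cy': 202.20327606890254, 'R': array([[-0.96358513, -0.2673115 , -0.00694718],
       [-0.16256529,  0.60623585, -0.77849253],
       [ 0.21231163, -0.74901445, -0.62761542]]), 't': array([0.55118275, 0.17448626, 0.73679161])}
{'time': 0.1, 'q': array([-1.30090633e+00,  2.64701682e-01,  1.60524720e+00, -1.72240383e-05,
        1.27372323e+00, -3.69104713e-02]), 'joint_vel': array([ 0.00023213, -0.00073432, -0.00254695,  0.00111792,  0.0023168 ,
        0.00114142]), 'joint_torque': array([-1.12572048e-03, -5.16712260e+01, -3.68590486e+01, -2.08666634e-04,
        6.34718963e-03, -7.57206112e-05]), 'tool_pos': array([ 0.20370475, -0.64298152,  0.30266503]), 'tcp_rot': array([-3.10266122e+00, -4.79725758e-01,  4.05062722e-04]), 'wrist_force': array([ 0.06013029, -0.07638384,  0.81096375]), 'torque': array([0.01708485, 0.0065629 , 0.0028616 ]), 'grip_force': 0.0, 'width': 1.0013612615941607}
```

View pics/top0.png

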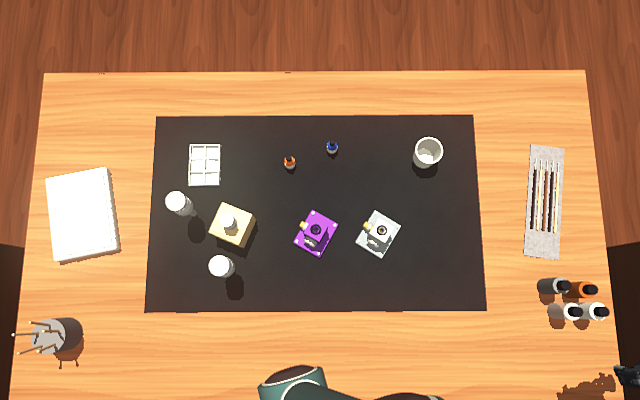

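View pics/side0.png

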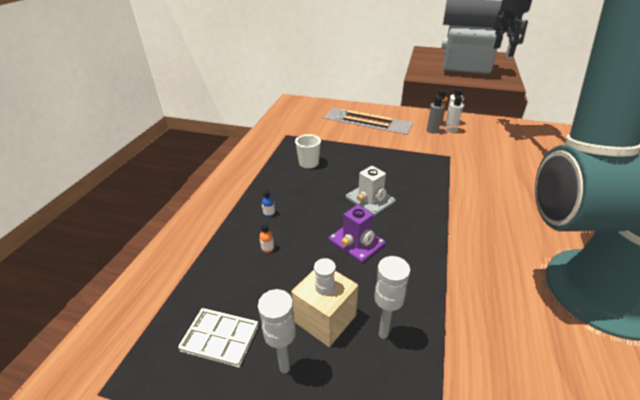

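The top view shows three trap-like parts: one in the stand at (229,222), and two bigger free-standing ones at (179,203) and (221,266). In the side view these are at (325,275), (277,320) and (392,285). There are two outlets: purple at (316,232), which is the decoy, and grey at (379,232). I pick the small trap in the stand and the grey outlet, and check both in one close crop.

```bash
python3 - <<'E'
import cv2,numpy as np
t=cv2.imread("pics/top0.png");s=cv2.imread("pics/side0.png")
f=lambda im,x,y,w,h,k:cv2.resize(im[y:y+h,x:x+w],None,fx=k,fy=k,interpolation=cv2.INTER_CUBIC)
a=np.hstack([f(t,195,190,50,50,8)[:300] if 0 else f(t,200,195,66,50,6),f(t,350,205,66,50,6)])
b=np.hstack([f(s,292,255,66,50,6),f(s,340,160,66,50,6)])
cv2.imwrite("pics/crop.png",np.vstack([a,b]))
E
```

```text
(no output)
```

View pics/crop.png

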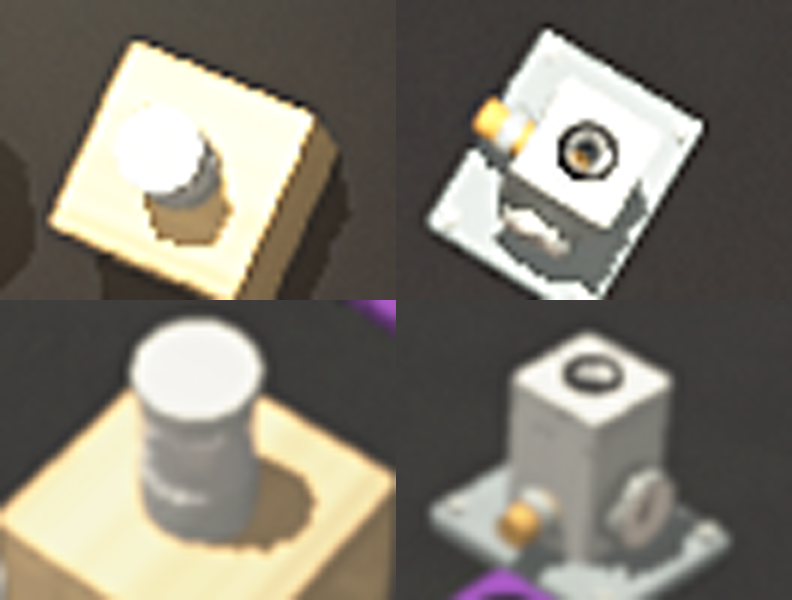

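```bash
cat > h.py <<'E'
import numpy as np,cv2
from workcell import read_state, viewer, bot
P={n:viewer.camera_params(n) for n in("top","side")}
def plane(n,u,v,z):
    c=P[n];r=c["R"].T@[(u-c["cx"])/c["fx"],(v-c["cy"])/c["fy"],1];o=-c["R"].T@c["t"]
    return o+r*(z-o[2])/r[2]
def proj(n,X):
    c=P[n];q=c["R"]@np.asarray(X)+c["t"];return np.array([c["fx"]*q[0]/q[2]+c["cx"],c["fy"]*q[1]/q[2]+c["cy"]])
def tri(a,b):
    A=[];B=[]
    for n,(u,v) in(("top",a),("side",b)):
        c=P[n]
        for k,w in((0,(u-c["cx"])/c["fx"]),(1,(v-c["cy"])/c["fy"])):
            A.append(c["R"][k]-w*c["R"][2]);B.append(w*c["t"][2]-c["t"][k])
    return np.linalg.lstsq(np.array(A),np.array(B),rcond=None)[0]
def dep(n,u,v,d):
    c=P[n];z=np.median(d[int(v)-1:int(v)+2,int(u)-1:int(u)+2]);return c["R"].T@(np.array([(u-c["cx"])/c["fx"]*z,(v-c["cy"])/c["fy"]*z,z])-c["t"])
E
python3 - <<'E'
from h import *
np.set_printoptions(precision=4,suppress=True)
T,S=np.load("top0.npy"),np.load("side0.npy")
for nm,a,b,z in(("trap",(226.25,219.25),(324.4,266.2),.145),("mouth",(381.4,229.9),(372.6,171.9),.09)):
    print(nm,plane("top",*a,z),plane("side",*b,z),tri(a,b),dep("top",*a,T),dep("side",*b,S))
print("others",dep("top",174,198,T),dep("top",219,262,T),dep("side",277,302,S),dep("side",393,269,S))
g=lambda x,y,x0:(x0+(x+.5)/6-.5,195+(y+.5)/6-.5)
c=[plane("top",*g(*p,200),.09) for p in((137,40),(315,115),(50,222),(230,298))]
print("stand corners",c,np.mean(c,0))
g2=lambda x,y:(350+(x-396+.5)/6-.5,205+(y+.5)/6-.5)
print("outlet foot",[plane("top",*g2(*p),.012)for p in((546,30),(704,125),(430,222))])
s=read_state();print(s["tool_pos"])
from scipy.spatial.transform import Rotation as R
print(R.from_rotvec(s["tcp_rot"]).as_matrix())
E
```

```text
trap [0.5126 0.2055 0.145 ] [0.5133 0.2043 0.145 ] [0.5127 0.2054 0.1462] [0.5125 0.2054 0.1456] [0.5134 0.204  0.1447]
mouth [ 0.493  -0.1597  0.09  ] [ 0.4943 -0.1595  0.09  ] [ 0.4937 -0.1597  0.0898] [ 0.4992 -0.1657  0.0436] [ 0.4954 -0.1694  0.0833]
others [0.556  0.3182 0.1827] [0.4117 0.2117 0.1835] [0.5492 0.3123 0.1808] [0.4069 0.2136 0.1805]
stand corners [array([0.5657, 0.2262, 0.09  ]), array([0.5343, 0.1532, 0.09  ]), array([0.4914, 0.2589, 0.09  ]), array([0.4603, 0.1857, 0.09  ])] [0.5129 0.206  0.09  ]
outlet foot [array([ 0.5564, -0.1538,  0.012 ]), array([ 0.5147, -0.2204,  0.012 ]), array([ 0.4737, -0.1021,  0.012 ])]
[ 0.2037 -0.643   0.3027]
[[ 0.9533  0.302  -0.0006]
 [ 0.302  -0.9533  0.002 ]
 [ 0.0001 -0.0021 -1.    ]]
```

Both cameras agree, and the heights fit (trap top 0.145, mouth 0.090). The small trap is at (0.513, 0.205), and the grey outlet's mouth is at (0.4936, -0.1597). The larger look-alikes (tops at 0.18) sit about 100 mm away, so the open fingers clear them. I'm moving over the trap at the current height.

>>> jog_arm(increments=[[[0.735,-0.953,0,0,0,0,1],[0.735,-0.953,0,0,0,0,1],[0.735,-0.953,0,0,0,0,1],[0.735,-0.953,0,0,0,0,1],[0.735,-0.953,0,0,0,0,1]]])

```text
time: 0.52
tool_pos: [0.2659, -0.4721, 0.3031]
tcp_rot: [-3.104, -0.479, 0.0]
wrist_force: [0.0, -0.3, 0.1]
width: 1.0
grip_force: 0.0
```

>>> jog_arm(increments=[[[0.735,-0.953,0,0,0,0,1],[0.735,-0.953,0,0,0,0,1],[0.735,-0.953,0,0,0,0,1],[0.735,-0.953,0,0,0,0,1],[0.735,-0.953,0,0,0,0,1]]])

```text
time: 0.93
tool_pos: [0.3277, -0.3025, 0.3035]
tcp_rot: [-3.104, -0.479, 0.0]
wrist_force: [0.6, 0.5, -0.0]
width: 1.002
grip_force: 0.0
```

>>> jog_arm(increments=[[[0.735,-0.953,0,0,0,0,1],[0.735,-0.953,0,0,0,0,1],[0.735,-0.953,0,0,0,0,1],[0.735,-0.953,0,0,0,0,1],[0.735,-0.953,0,0,0,0,1]]])

```text
time: 1.35
tool_pos: [0.3895, -0.133, 0.3037]
tcp_rot: [3.105, 0.48, 0.0]
wrist_force: [0.5, 0.0, 0.6]
width: 0.998
grip_force: 0.0
```

>>> jog_arm(increments=[[[0.735,-0.953,0,0,0,0,1],[0.735,-0.953,0,0,0,0,1],[0.735,-0.953,0,0,0,0,1],[0.735,-0.953,0,0,0,0,1],[0.735,-0.953,0,0,0,0,1]]])

```text
time: 1.77
tool_pos: [0.4515, 0.0367, 0.3036]
tcp_rot: [3.105, 0.48, -0.0]
wrist_force: [-0.0, -0.5, 0.7]
width: 0.999
grip_force: 0.0
```

>>> jog_arm(increments=[[[0.73,-0.947,0,0,0,0,1],[0.73,-0.947,0,0,0,0,1],[0.73,-0.947,0,0,0,0,1],[0.73,-0.947,0,0,0,0,1],[0.73,-0.947,0,0,0,0,1]]])

```text
time: 2.18
tool_pos: [0.513, 0.2051, 0.3033]
tcp_rot: [3.104, 0.481, -0.001]
wrist_force: [0.3, -0.7, 0.1]
width: 0.999
grip_force: 0.0
```

>>> jog_arm(increments=[[[0,0,0.7,0,0,0,1],[0,0,0.8,0,0,0,1],[0,0,0.7,0,0,0,1],[0,0,0,0,0,0,1],[0,0,0,0,0,0,1]]])

```text
time: 2.6
tool_pos: [0.5118, 0.2029, 0.2362]
tcp_rot: [3.104, 0.48, -0.007]
wrist_force: [0.1, -0.2, 0.4]
width: 1.0
grip_force: 0.0
```

>>> jog_arm(increments=[[[0.06,-0.055,0.3,0,0,0,1],[0,0,0.6,0,0,0,1],[0,0,0.6,0,0,0,1],[0,0,0.55,0,0,0,1],[0,0,0,0,0,0,1]]])

```text
time: 3.02
tool_pos: [0.5131, 0.2048, 0.1743]
tcp_rot: [3.104, 0.479, -0.005]
wrist_force: [-0.7, 0.2, -0.8]
width: 0.996
grip_force: 0.0
```

```bash
python3 - <<'E'
from h import *
from scipy.spatial.transform import Rotation as R
p,d=viewer.read_camera("side")
cv2.imwrite("pics/side1.png",cv2.resize(p[170:350,220:460],None,fx=3,fy=3,interpolation=cv2.INTER_CUBIC))
s=read_state();print(s["tool_pos"],s["tcp_rot"],s["q"],R.from_rotvec(s["tcp_rot"]).as_matrix())
E
```

```text
[0.51386163 0.20508726 0.17582377] [ 3.10455322e+00  4.79282888e-01 -2.66257061e-03] [3.34693991e-01 1.51815779e-01 1.98954657e+00 5.95185347e-05
 1.00194460e+00 1.59911540e+00] [[ 9.53441452e-01  3.01573741e-01 -1.63564508e-03]
 [ 3.01573300e-01 -9.53442855e-01 -5.15749907e-04]
 [-1.71503075e-03 -1.52954591e-06 -9.99998529e-01]]
```

View pics/side1.png

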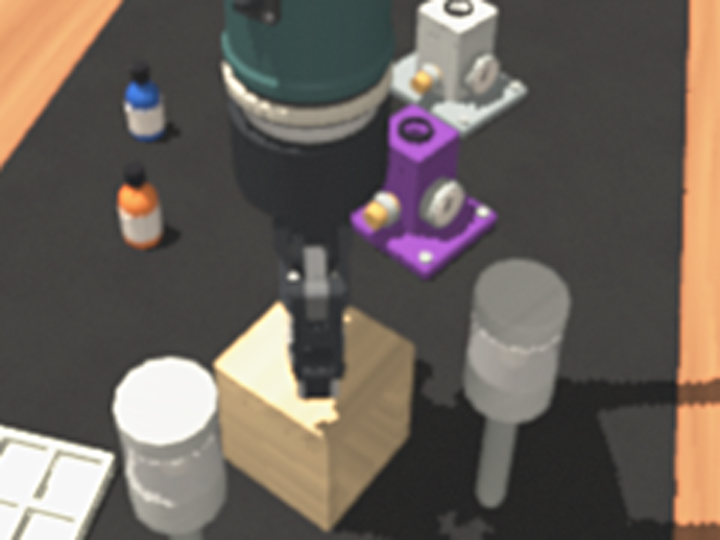

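The near finger, around (317,330) in the crop, stands in front of the head over the stand and is centred on it. Closing.

>>> jog_arm(increments=[[[0,0,0,0,0,0,-1],[0,0,0,0,0,0,-1],[0,0,0,0,0,0,-1],[0,0,0,0,0,0,-1],[0,0,0,0,0,0,-1]]], force=60)

```text
time: 3.48
tool_pos: [0.5152, 0.2057, 0.1779]
tcp_rot: [-3.104, -0.48, -0.004]
wrist_force: [0.1, -0.8, 4.2]
width: 0.379
grip_force: 59.4
```

>>> jog_arm(increments=[[[0,0,0,0,0,0,-1],[0,0,0,0,0,0,-1],[0,0,0,0,0,0,-1],[0,0,0,0,0,0,-1],[0,0,0,0,0,0,-1]]])

```text
time: 3.9
tool_pos: [0.5152, 0.2057, 0.1778]
tcp_rot: [-3.104, -0.48, -0.004]
wrist_force: [-0.1, 0.0, 7.8]
width: 0.381
grip_force: 59.4
```

>>> jog_arm(increments=[[[0,0,-0.3,0,0,0,-1],[0,0,-0.5,0,0,0,-1],[0,0,-0.5,0,0,0,-1],[0,0,-0.5,0,0,0,-1],[0,0,-0.5,0,0,0,-1]]])

```text
time: 4.32
tool_pos: [0.5139, 0.2053, 0.2459]
tcp_rot: [3.105, 0.48, -0.001]
wrist_force: [0.7, 0.4, -1.2]
width: 0.385
grip_force: 59.8
```

>>> jog_arm(increments=[[[0,0,-0.5,0,0,0,-1],[0,0,-0.5,0,0,0,-1],[0,0,-0.5,0,0,0,-1],[0,0,-0.5,0,0,0,-1],[0,0,0,0,0,0,-1]]])

```text
time: 4.73
tool_pos: [0.5155, 0.2059, 0.309]
tcp_rot: [-3.104, -0.48, -0.008]
wrist_force: [0.2, -0.3, -0.9]
width: 0.389
grip_force: 59.8
```

>>> jog_arm(increments=[[[0,0,0,0,0,0,-1],[0,0,0,0,0,0,-1],[0,0,0,0,0,0,-1],[0,0,0,0,0,0,-1],[0,0,0,0,0,0,-1]]])

```text
time: 5.15
tool_pos: [0.5138, 0.2052, 0.3042]
tcp_rot: [3.104, 0.48, -0.003]
wrist_force: [-0.4, 0.6, -1.8]
width: 0.384
grip_force: 59.8
```

```bash
python3 - <<'E'
from h import *
from scipy.spatial.transform import Rotation as R
p,d=viewer.read_camera("side")
cv2.imwrite("pics/side2.png",cv2.resize(p[150:330,220:460],None,fx=3,fy=3,interpolation=cv2.INTER_CUBIC))
s=read_state();print(s["tool_pos"],s["wrist_force"],s["q"],R.from_rotvec(s["tcp_rot"]).as_matrix())
E
```

```text
[0.51392892 0.20527385 0.3044309 ] [ 0.10467665 -0.06020023 -0.68179549] [ 3.35008326e-01  3.47920140e-02  1.86443894e+00 -2.24624069e-05
  1.24398425e+00  1.59902417e+00] [[ 9.53307354e-01  3.01997951e-01 -1.52534986e-03]
 [ 3.01997451e-01 -9.53308572e-01 -5.53546478e-04]
 [-1.62129900e-03  6.70481581e-05 -9.99998683e-01]]
```

View pics/side2.png

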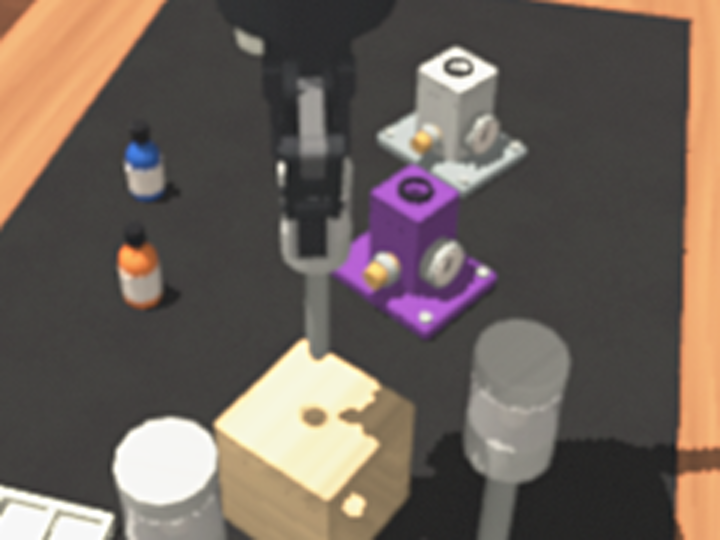

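The trap is out and hangs straight. Its tip is at crop (319,355), above the hole at (315,415). Next I move over the grey mouth.

>>> jog_arm(increments=[[[-0.359,0.95,0,0,0,0,-1],[-0.359,0.95,0,0,0,0,-1],[-0.359,0.95,0,0,0,0,-1],[-0.359,0.95,0,0,0,0,-1],[-0.359,0.95,0,0,0,0,-1]]])

```text
time: 5.62
tool_pos: [0.5056, 0.0521, 0.3051]
tcp_rot: [3.105, 0.481, -0.0]
wrist_force: [0.8, 0.0, -1.2]
width: 0.381
grip_force: 60.0
```

>>> jog_arm(increments=[[[-0.359,0.95,0,0,0,0,-1],[-0.359,0.95,0,0,0,0,-1],[-0.359,0.95,0,0,0,0,-1],[-0.359,0.95,0,0,0,0,-1],[-0.359,0.95,0,0,0,0,-1]]])

```text
time: 6.03
tool_pos: [0.4973, -0.1002, 0.3052]
tcp_rot: [-3.105, -0.48, 0.0]
wrist_force: [0.5, -0.2, -1.5]
width: 0.388
grip_force: 60.0
```

>>> jog_arm(increments=[[[-0.359,0.95,0,0,0,0,-1],[-0.359,0.95,0,0,0,0,-1],[0,0,0.4,0,0,0,-1],[0,0,0.4,0,0,0,-1],[0,0,0,0,0,0,-1]]])

```text
time: 6.45
tool_pos: [0.4926, -0.1588, 0.2777]
tcp_rot: [-3.101, -0.478, 0.008]
wrist_force: [-0.4, 0.4, -3.0]
width: 0.388
grip_force: 60.2
```

>>> jog_arm(increments=[[[0,0,0,0,0,0,-1],[0,0,0,0,0,0,-1],[0,0,0,0,0,0,-1],[0,0,0,0,0,0,-1],[0,0,0,0,0,0,-1]]])

```text
time: 6.87
tool_pos: [0.4947, -0.1591, 0.282]
tcp_rot: [3.104, 0.482, 0.001]
wrist_force: [-0.9, -0.4, -0.9]
width: 0.385
grip_force: 60.2
```

```bash
python3 - <<'E'
from h import *
from scipy.spatial.transform import Rotation as R
p,d=viewer.read_camera("side")
t,_=viewer.read_camera("top")
f=lambda im,x,y,w,h,k:cv2.resize(im[y:y+h,x:x+w],None,fx=k,fy=k,interpolation=cv2.INTER_CUBIC)
cv2.imwrite("pics/m1.png",np.hstack([f(p,330,100,80,100,6),f(t,345,180,50,100,6)]))
s=read_state();print(s["tool_pos"],s["wrist_force"],s["q"],R.from_rotvec(s["tcp_rot"]).as_matrix())
E
```

```text
[ 0.49462242 -0.15937801  0.28183214] [ 0.28985142 -0.3521674  -0.73039658] [-3.59662365e-01 -1.60863802e-02  1.95830482e+00  2.38470906e-05
  1.19857191e+00  9.03701808e-01] [[ 9.53116151e-01  3.02603747e-01  7.58782576e-04]
 [ 3.02604013e-01 -9.53116332e-01 -2.61582905e-04]
 [ 6.44052099e-04  4.78929544e-04 -9.99999678e-01]]
```

View pics/m1.png

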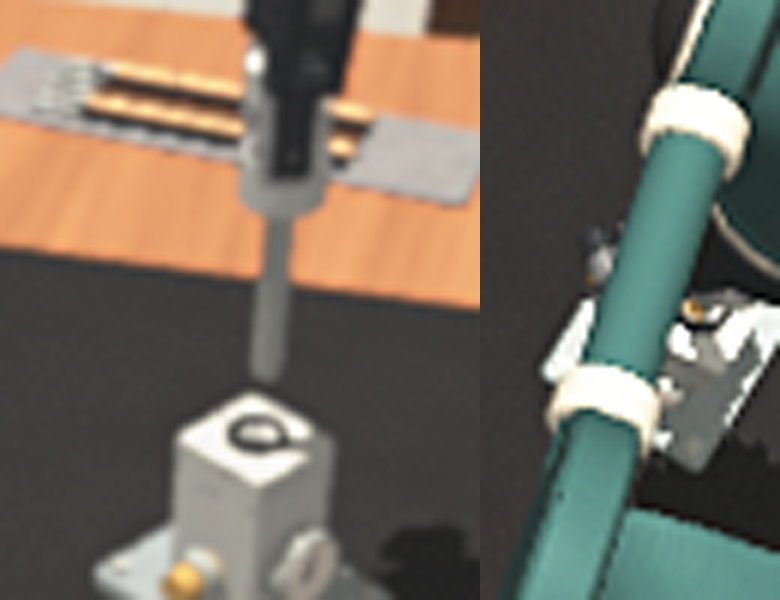

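```bash
python3 - <<'E'
from h import *
np.set_printoptions(precision=4,suppress=True)
px=lambda x,y:(330+(x+.5)/6-.5,100+(y+.5)/6-.5)
zt=.2818-.1778+.012
m=plane("side",*px(258,434),.09);print("mouth",m)
print("line through mouth at crop px:",[((proj("side",[m[0],m[1],z])-[330,100]+.5)*6-.5).round(1) for z in(.09,zt,zt+.078)])
print("tip at z",zt,plane("side",*px(266,376),zt),"tube top",plane("side",*px(279,215),zt+.078))
E
```

```text
mouth [ 0.4943 -0.1594  0.09  ]
line through mouth at crop px: [array([258., 434.]), array([262.9, 379.1]), array([278.8, 201.4])]
tip at z 0.11599999999999998 [ 0.4935 -0.1619  0.116 ] tube top [ 0.4925 -0.1493  0.194 ]
```

```bash
python3 - <<'E'
from h import *
np.set_printoptions(precision=4,suppress=True)
p,d=viewer.read_camera("side");s=read_state();print(s["tool_pos"])
g=p.astype(float).mean(2)
for r in range(151,166):
    row=g[r,366:384];b=np.median(np.r_[row[:4],row[-4:]]);w=np.clip(row-b-12,0,None)
    print(r,(w*np.arange(366,384)).sum()/max(w.sum(),1),w.sum().round(), row.round()[3:14])
m=np.array([.494,-.1596]);
for z in(.116,.14,.16):print(proj("side",[*m,z]))
E
```

```text
[ 0.4945 -0.1594  0.2817]
151 374.6229923922231 197.0 [ 61.  60.  63.  85. 114. 119. 113. 108.  96.  76.  62.]
152 374.4584690553747 205.0 [ 61.  60.  64.  91. 118. 121. 115. 109.  94.  73.  63.]
153 374.3666134185304 209.0 [ 61.  60.  67.  95. 119. 122. 116. 108.  91.  71.  62.]
154 374.2655737704918 203.0 [ 62.  59.  68.  99. 120. 119. 114. 106.  89.  70.  62.]
155 374.20361247947454 203.0 [ 61.  60.  69. 102. 120. 120. 114. 107.  87.  67.  61.]
156 374.15088282504007 208.0 [ 61.  59.  71. 105. 122. 119. 113. 107.  86.  66.  61.]
157 374.0423322683706 209.0 [ 62.  60.  73. 110. 123. 119. 113. 105.  84.  65.  60.]
158 373.98729150119146 210.0 [ 62.  61.  74. 112. 123. 117. 112. 104.  82.  63.  60.]
159 373.9658385093168 215.0 [ 62.  60.  77. 112. 124. 118. 112. 105.  83.  64.  62.]
160 373.9430894308943 205.0 [ 61.  61.  77. 111. 122. 117. 111. 103.  82.  64.  61.]
161 373.8517786561264 169.0 [ 60.  60.  71. 103. 117. 116. 109.  94.  74.  63.  63.]
162 373.97897897897894 111.0 [ 61.  59.  64.  84. 103. 109. 102.  84.  66.  63.  62.]
163 374.1036269430051 32.0 [61. 59. 58. 65. 81. 89. 84. 69. 62. 62. 62.]
164 0.0 0.0 [57. 58. 63. 62. 60. 62. 62. 61. 61. 62. 62.]
165 371.49479166666663 128.0 [ 68.  95. 120. 118.  95.  70.  58.  57.  59.  62.  63.]
[373.5326 162.7402]
[374.3181 153.9844]
[374.9937 146.4538]
```

The tube is nearly over the mouth, about 1 mm off towards -x. I trim that, then descend to just inside the ring while watching the force.

>>> jog_arm(increments=[[[0.05,-0.012,0.2,0,0,0,-1],[0,0,0.2,0,0,0,-1],[0,0,0.2,0,0,0,-1],[0,0,0.2,0,0,0,-1],[0,0,0.1,0,0,0,-1]]])

```text
time: 7.43
tool_pos: [0.4949, -0.1587, 0.2526]
tcp_rot: [-3.104, -0.48, 0.003]
wrist_force: [-0.1, 0.1, -0.8]
width: 0.384
grip_force: 60.2
```

>>> jog_arm(increments=[[[0,0,0.08,0,0,0,-1],[0,0,0.08,0,0,0,-1],[0,0,0.08,0,0,0,-1],[0,0,0.0,0,0,0,-1],[0,0,0,0,0,0,-1]]])

```text
time: 7.85
tool_pos: [0.496, -0.1592, 0.2474]
tcp_rot: [3.104, 0.48, 0.001]
wrist_force: [1.5, -2.0, -1.4]
width: 0.385
grip_force: 60.1
```

```bash
python3 - <<'E'
from h import *
p,d=viewer.read_camera("side");s=read_state();print(s["tool_pos"],s["wrist_force"],s["torque"])
cv2.imwrite("pics/m2.png",cv2.resize(p[130:190,345:405],None,fx=9,fy=9,interpolation=cv2.INTER_CUBIC))
E
```

```text
[ 0.4959499  -0.15914935  0.24745278] [ 0.97503543 -1.89914563 -1.26567624] [-0.4206774 -0.1167596  0.0600712]
```

View pics/m2.png

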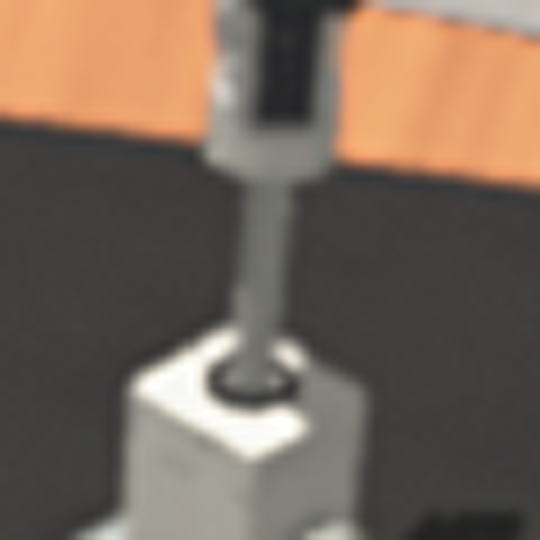

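The tube is inside the ring: tube at crop (257,370), ring centre at (254,382). A 2 N side force points towards -y, so I yield that way and go on down.

>>> jog_arm(increments=[[[0.01,0.04,0,0,0,0,-1],[0,0,0.05,0,0,0,-1],[0,0,0.05,0,0,0,-1],[0,0,0.05,0,0,0,-1],[0,0,0,0,0,0,-1]]])

```text
time: 8.32
tool_pos: [0.4964, -0.1601, 0.2425]
tcp_rot: [3.104, 0.48, 0.0]
wrist_force: [1.1, -1.4, -1.6]
width: 0.383
grip_force: 60.1
```

>>> jog_arm(increments=[[[0.01,0.04,0,0,0,0,-1],[0,0,0.05,0,0,0,-1],[0,0,0.05,0,0,0,-1],[0,0,0.05,0,0,0,-1],[0,0,0,0,0,0,-1]]])

```text
time: 8.73
tool_pos: [0.4966, -0.1607, 0.2375]
tcp_rot: [-3.104, -0.48, 0.002]
wrist_force: [0.6, 1.2, -0.9]
width: 0.383
grip_force: 60.0
```

```bash
python3 - <<'E'
from h import *
s=read_state();print(s["tool_pos"],s["wrist_force"],s["torque"])
E
```

```text
[ 0.49657976 -0.1607124   0.23751623] [ 0.57780062  1.18343603 -0.89518143] [-0.05266079 -0.00661274 -0.03913154]
```

>>> jog_arm(increments=[[[0,0,0.05,0,0,0,-1],[0,0,0.05,0,0,0,-1],[0,0,0.05,0,0,0,-1],[0,0,0.05,0,0,0,-1],[0,0,0,0,0,0,-1]]])

```text
time: 9.15
tool_pos: [0.4968, -0.1609, 0.2318]
tcp_rot: [-3.104, -0.48, 0.001]
wrist_force: [0.2, 0.8, -1.5]
width: 0.382
grip_force: 60.0
```

>>> jog_arm(increments=[[[0,0,0.05,0,0,0,-1],[0,0,0.05,0,0,0,-1],[0,0,0.05,0,0,0,-1],[0,0,0.05,0,0,0,-1],[0,0,0,0,0,0,-1]]])

```text
time: 9.57
tool_pos: [0.4973, -0.1611, 0.2267]
tcp_rot: [3.104, 0.48, 0.002]
wrist_force: [-0.5, 0.8, 2.1]
width: 0.38
grip_force: 60.7
```

>>> jog_arm(increments=[[[0,0,0.05,0,0,0,-1],[0,0,0.05,0,0,0,-1],[0,0,0.05,0,0,0,-1],[0,0,0,0,0,0,-1],[0,0,0,0,0,0,-1]]])

```text
time: 9.98
tool_pos: [0.4971, -0.161, 0.2215]
tcp_rot: [3.105, 0.48, 0.0]
wrist_force: [0.2, -0.3, 2.9]
width: 0.378
grip_force: 60.5
```

>>> jog_arm(increments=[[[0,0,0.04,0,0,0,-1],[0,0,0.04,0,0,0,-1],[0,0,0.04,0,0,0,-1],[0,0,0,0,0,0,-1],[0,0,0,0,0,0,-1]]])

```text
time: 10.4
tool_pos: [0.497, -0.161, 0.2179]
tcp_rot: [3.105, 0.48, 0.0]
wrist_force: [-0.0, -0.6, 2.7]
width: 0.384
grip_force: 60.5
```

>>> jog_arm(increments=[[[0,0,0.035,0,0,0,-1],[0,0,0.035,0,0,0,-1],[0,0,0,0,0,0,-1],[0,0,0,0,0,0,-1],[0,0,0,0,0,0,-1]]])

```text
time: 10.82
tool_pos: [0.4969, -0.161, 0.2159]
tcp_rot: [-3.105, -0.48, 0.0]
wrist_force: [-0.6, -0.4, 3.2]
width: 0.381
grip_force: 60.5
```

>>> jog_arm(increments=[[[0,0,0.035,0,0,0,-1],[0,0,0.035,0,0,0,-1],[0,0,0,0,0,0,-1],[0,0,0,0,0,0,-1],[0,0,0,0,0,0,-1]]])

```text
time: 11.23
tool_pos: [0.4969, -0.161, 0.2138]
tcp_rot: [-3.105, -0.48, 0.0]
wrist_force: [0.3, 0.2, 3.0]
width: 0.379
grip_force: 60.5
```

>>> jog_arm(increments=[[[0,0,0.035,0,0,0,-1],[0,0,0.035,0,0,0,-1],[0,0,0,0,0,0,-1],[0,0,0,0,0,0,-1],[0,0,0,0,0,0,-1]]])

```text
time: 11.65
tool_pos: [0.4969, -0.1609, 0.2116]
tcp_rot: [-3.105, -0.48, 0.0]
wrist_force: [0.1, -0.1, 2.5]
width: 0.381
grip_force: 60.5
```

>>> jog_arm(increments=[[[0,0,0.025,0,0,0,-1],[0,0,0.025,0,0,0,-1],[0,0,0,0,0,0,-1],[0,0,0,0,0,0,-1],[0,0,0,0,0,0,-1]]])

```text
time: 12.07
tool_pos: [0.4969, -0.161, 0.2102]
tcp_rot: [-3.105, -0.48, 0.0]
wrist_force: [-0.2, -0.1, 4.4]
width: 0.385
grip_force: 60.5
```

>>> jog_arm(increments=[[[0,0,0.025,0,0,0,-1],[0,0,0.025,0,0,0,-1],[0,0,0,0,0,0,-1],[0,0,0,0,0,0,-1],[0,0,0,0,0,0,-1]]])

```text
time: 12.48
tool_pos: [0.4969, -0.161, 0.2087]
tcp_rot: [-3.105, -0.48, 0.0]
wrist_force: [-0.7, -0.2, 2.2]
width: 0.379
grip_force: 60.5
```

Still only jaw friction. I continue in 1.5 mm steps.

>>> jog_arm(increments=[[[0,0,0.025,0,0,0,-1],[0,0,0.025,0,0,0,-1],[0,0,0,0,0,0,-1],[0,0,0,0,0,0,-1],[0,0,0,0,0,0,-1]]])

```text
time: 12.9
tool_pos: [0.497, -0.161, 0.2072]
tcp_rot: [3.105, 0.48, -0.0]
wrist_force: [0.9, -0.7, 3.6]
width: 0.383
grip_force: 60.5
```

>>> jog_arm(increments=[[[0,0,0.025,0,0,0,-1],[0,0,0.025,0,0,0,-1],[0,0,0,0,0,0,-1],[0,0,0,0,0,0,-1],[0,0,0,0,0,0,-1]]])

```text
time: 13.32
tool_pos: [0.497, -0.161, 0.206]
tcp_rot: [3.105, 0.48, 0.0]
wrist_force: [-0.5, 0.2, 5.1]
width: 0.383
grip_force: 60.5
```

>>> jog_arm(increments=[[[0,0,0.025,0,0,0,-1],[0,0,0.025,0,0,0,-1],[0,0,0,0,0,0,-1],[0,0,0,0,0,0,-1],[0,0,0,0,0,0,-1]]])

```text
time: 13.73
tool_pos: [0.4971, -0.161, 0.2046]
tcp_rot: [3.105, 0.48, 0.0]
wrist_force: [-0.7, 0.3, 5.3]
width: 0.386
grip_force: 60.6
```

>>> jog_arm(increments=[[[0,0,0.025,0,0,0,-1],[0,0,0,0,0,0,-1],[0,0,0,0,0,0,-1],[0,0,0,0,0,0,-1],[0,0,0,0,0,0,-1]]])

```text
time: 14.15
tool_pos: [0.4971, -0.161, 0.204]
tcp_rot: [3.105, 0.48, 0.0]
wrist_force: [-0.7, -0.2, 6.0]
width: 0.386
grip_force: 60.8
```

Valve contact: the force has risen by 2 to 3 N over friction since about z = 0.2065. Now 0.75 mm steps towards the stop.

>>> jog_arm(increments=[[[0,0,0.025,0,0,0,-1],[0,0,0,0,0,0,-1],[0,0,0,0,0,0,-1],[0,0,0,0,0,0,-1],[0,0,0,0,0,0,-1]]])

```text
time: 14.57
tool_pos: [0.4971, -0.161, 0.2033]
tcp_rot: [3.105, 0.48, 0.0]
wrist_force: [-1.1, 0.9, 5.7]
width: 0.387
grip_force: 60.8
```

>>> jog_arm(increments=[[[0,0,0.025,0,0,0,-1],[0,0,0,0,0,0,-1],[0,0,0,0,0,0,-1],[0,0,0,0,0,0,-1],[0,0,0,0,0,0,-1]]])

```text
time: 14.98
tool_pos: [0.4971, -0.161, 0.2026]
tcp_rot: [3.105, 0.48, 0.001]
wrist_force: [0.1, -0.6, 6.6]
width: 0.384
grip_force: 60.8
```

>>> jog_arm(increments=[[[0,0,0.025,0,0,0,-1],[0,0,0,0,0,0,-1],[0,0,0,0,0,0,-1],[0,0,0,0,0,0,-1],[0,0,0,0,0,0,-1]]])

```text
time: 15.4
tool_pos: [0.4973, -0.161, 0.2025]
tcp_rot: [3.105, 0.48, 0.001]
wrist_force: [-1.7, 1.4, 9.3]
width: 0.385
grip_force: 61.3
```

>>> jog_arm(increments=[[[0,0,0.025,0,0,0,-1],[0,0,0,0,0,0,-1],[0,0,0,0,0,0,-1],[0,0,0,0,0,0,-1],[0,0,0,0,0,0,-1]]])

```text
time: 15.82
tool_pos: [0.4974, -0.161, 0.2024]
tcp_rot: [3.105, 0.48, 0.002]
wrist_force: [-3.2, 1.4, 12.4]
width: 0.384
grip_force: 61.6
```

Home: the tool stopped descending and the force rose steeply, to 12 N. I ease the grip, then open.

>>> jog_arm(increments=[[[0,0,0,0,0,0,-1],[0,0,0,0,0,0,-1],[0,0,0,0,0,0,-1],[0,0,0,0,0,0,-1],[0,0,0,0,0,0,-1]]], force=20)

```text
time: 16.23
tool_pos: [0.4974, -0.161, 0.2023]
tcp_rot: [3.105, 0.48, 0.002]
wrist_force: [-2.8, 2.1, 13.4]
width: 0.381
grip_force: 61.6
```

>>> jog_arm(increments=[[[0,0,0,0,0,0,0.2],[0,0,0,0,0,0,0.6],[0,0,0,0,0,0,1],[0,0,0,0,0,0,1],[0,0,0,0,0,0,1]]])

```text
time: 16.65
tool_pos: [0.4965, -0.1608, 0.1998]
tcp_rot: [-3.104, -0.48, 0.002]
wrist_force: [0.9, -0.3, 0.4]
width: 0.998
grip_force: 0.0
```

>>> jog_arm(increments=[[[0,0,0,0,0,0,1],[0,0,0,0,0,0,1],[0,0,-0.3,0,0,0,1],[0,0,-0.5,0,0,0,1],[0,0,-0.7,0,0,0,1]]])

```text
time: 17.07
tool_pos: [0.4958, -0.1605, 0.2447]
tcp_rot: [-3.103, -0.48, 0.005]
wrist_force: [0.6, 1.0, -0.1]
width: 0.994
grip_force: 0.0
```

>>> jog_arm(increments=[[[0,0,-0.8,0,0,0,1],[0,0,-0.8,0,0,0,1],[0,0,-0.8,0,0,0,1],[0,0,0,0,0,0,1],[0,0,0,0,0,0,1]]])

```text
time: 17.48
tool_pos: [0.498, -0.1614, 0.3204]
tcp_rot: [3.102, 0.48, 0.007]
wrist_force: [-0.1, -0.3, 1.1]
width: 0.997
grip_force: 0.0
```

```bash
python3 - <<'E'
from h import *
p,d=viewer.read_camera("side");s=read_state();print(s["time"],s["tool_pos"],s["wrist_force"])
cv2.imwrite("pics/m3.png",cv2.resize(p[90:200,325:425],None,fx=5,fy=5,interpolation=cv2.INTER_CUBIC))
X=np.array([.4943,-.1595])
print([((proj("side",[*X,z])-[325,90])*5).round(1) for z in(.09,.09-.0534+.105+.0275,.09-.0534+.078)])
E
```

```text
17.5333 [ 0.49717055 -0.16102796  0.3185271 ] [-1.87996749  0.44340561 -0.30888532]
[array([237.9, 409.5]), array([250.8, 264.8]), array([241.8, 366.2])]
```

View pics/m3.png

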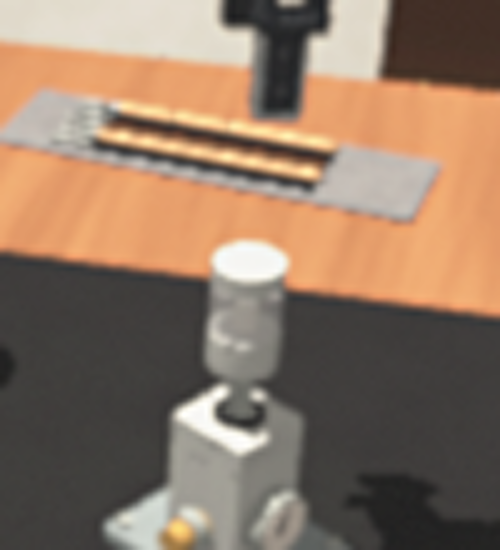

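The trap stands upright in the fitting, with its head top at crop (250,262) against (251,265) expected, and the fingers are clear. I check the seating height with the depth image.

```bash
python3 - <<'E'
from h import *
np.set_printoptions(precision=4,suppress=True)
def top(u,v,d,zlo,zhi,r=9):
    c=P["side"];U,V=np.meshgrid(np.arange(int(u)-r,int(u)+r+1),np.arange(int(v)-r,int(v)+r+1));z=d[V,U]
    q=np.stack([(U-c["cx"])/c["fx"]*z,(V-c["cy"])/c["fy"]*z,z],-1).reshape(-1,3);w=(q-c["t"])@c["R"]
    w=w[(w[:,2]>zlo)&(w[:,2]<zhi)];return len(w),np.median(w,0),w.mean(0)
S0=np.load("side0.npy");_,d=viewer.read_camera("side")
print("stand ref (.145)",top(324,266,S0,.139,.152))
print("now (.1696 exp)",top(375,142.5,d,.163,.176))
print("block top ref(.085)",top(374,172,S0,.079,.0925,8))
print(read_state()["tool_pos"])
E
```

```text
stand ref (.145) (287, array([0.5136, 0.2067, 0.1446]), array([0.5134, 0.2063, 0.1444]))
now (.1696 exp) (118, array([ 0.4966, -0.1565,  0.1694]), array([ 0.4963, -0.1577,  0.1687]))
block top ref(.085) (187, array([ 0.4926, -0.1567,  0.0848]), array([ 0.4924, -0.1588,  0.0852]))
[ 0.4966 -0.1608  0.3172]
```

The head top measures 0.1694 m against 0.1696 expected, so it stayed home. Handing in.

```bash
python3 -c "
from workcell import bot
print(bot.finish_job())"
```

```text
the job is handed in; nothing more can be done
None
```

I plugged the trap into the grey outlet's fitting, pressed it to the valve stop (12–13 N at the wrist, within the 25 N limit), released it standing upright, and handed the job in; no verdict came back.

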